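# Clamp the lid of the orange filter cell with its draw latch

### The job

Two small filter cells stand on the bench with their lids down but not clamped. On the one with the orange lid, flip the wire loop of the latch over so that its bar drops behind the upturned lip of the lid's keeper, then push the latch lever over and down until it snaps flat and pulls the lid tight, and let go. Leave the latch of the grey-lidded cell as it is; that one is still waiting for its membrane.

Things in the scene. Friction and masses are not known exactly. Their poses are not given: they have to be found in the camera images.
- orange_keeper (a point): Bar's seat (all mm) on the keeper of the orange lid (138x150x16; cell fixed). Keeper: level steel tongue 32 wide, 35 out from the lid's edge, its end turned up as a lip. Site 3 above tongue, 3 behind lip; lip top 7 above it, lid edge 26 beyond. x: level, latch to lid; z up. Height 73 with lid loose on its springy seal, about 66 clamped. Lever pivot (axis y): 59 towards -x, 35 above bench.
- orange_bar (a point): Middle of the orange cell's wire loop's end bar (6 thick, 47 long along the keeper's y). Two wires, 42 apart inside, run 86 to the lever's crank. At first the loop stands with its bar 120-140 above the bench, over the lever's tip, leaning 10-35 deg off the lid against a stop. It swings freely: bar pushed towards the lid past upright, it falls, clears the lip and lands 8-20 beyond the seat.
- orange_grip (a point): Centre of the yellow grip of the orange cell's latch lever, 53 from its pivot. Lever: flat plate 34 wide, 4 thick (7 at grip), reaching 66 from the pivot. At first upright, within 18 deg, between the wires; stays where left. Turns away from the lid and down until flat (grip 36 above bench, pointing off the lid). Hooked, it resists with a few N, then snaps over center 15 deg before flat.
- grey_bar (a point): Middle of the same bar on the wire loop of the other cell, the one with the grey lid: alike, its latch also open, to be left alone.

How it is judged:
On the way:
1. The bar of the orange cell's loop lies behind the keeper's lip while the lever is still up (x of orange_bar in the frame of orange_keeper between -0.006 and 0.026 m and z of orange_bar in the frame of orange_keeper below 0.006 m and z of orange_grip in the frame of orange_keeper above -0.01 m), for 0.2 s.
At the end, for the whole second after the job is handed in: The orange cell's bar sits in its keeper behind the lip (within 8 mm of its seat), the lever lies flat over center (its grip's centre below 46 mm), and the latch, with nothing touching it, holds the lid pulled down on its seal (keeper seat below 69 mm) (x of orange_bar in the frame of orange_keeper between -0.006 and 0.008 m and z of orange_bar in the frame of orange_keeper between -0.006 and 0.006 m and height (world z) of orange_grip below 0.046 m and height (world z) of orange_keeper below 0.069 m).
It fails at once if The grey cell's latch is moved (its bar shifts by more than 15 mm) (distance of grey_bar from where it was at the start of the episode above 0.015 m).
It also fails if it takes over 38 s, if anything falls off the work surface, if the arm or the gripper's body presses on something with over 40 N, if the wrist force passes 120 N, or if a joint passes its speed limit or range.

### The arm

A 7-joint arm with a two-finger parallel gripper is mounted at the origin on the work surface. World frame = base frame: x ahead of the robot, y to its left, z up, the work surface at z = 0. Lengths are in m, angles in rad, forces in N, time in s.
With the tool pointing down it reaches from about 0.35 to 0.9 m from the base axis. Payload 8.1 kg.
Tool frame: the origin (TCP) lies between the finger pads; the fingertips stand 17 mm ahead of it and the grasp point (between the pads) lies 2 mm behind it (r.finger_overhang is the distance from the TCP to the fingertips, in m); z points along the fingers, y is the direction in which the jaws open and shut (so a half turn about z gives the same grasp; the last joint's range is limited). The gripper opens to 85 mm and grips with 20 to 120 N. Pads are 22 mm wide; open, the fingers measure 114 mm over their backs; the gripper's body (76 mm by 85 mm) begins 54 mm behind the grasp point. The pads swing forward as they close: fully open they stand 13 mm farther back than shut.
Start: joints at [1.159, 0.434, 0.025, 1.573, -0.012, 1.134, -0.075], TCP at [0.19, -0.595, 0.213] pointing down, gripper open.
Joint ranges: [-2.62, 2.62], [-0.44, 2.09], [-1.27, 1.32], [0.08, 2.57], [-1.32, 4.46], [0.12, 2], [-2.74, 2.74]. Speed limits (rad/s): [2.22, 2.22, 3.01, 3.01, 3.14, 3.14, 3.14].

### API

Orientations are given as a rotation vector (axis times angle).
In Python, from cell import monitor, cams, order, r gives the robot as it stands. The module is installed in compiled form; this text tells all that it offers.
- The arm moves only by the tool jog_arm, never from a script. Its argument "steps" is a list of rows, each a list of 7 numbers: the shift along the world's x, y, z in m, then the turn, a rotation vector about the world's x, y, z in rad, then the opening, from 0 (shut) to 1 (fully open). In form: [[tx, ty, tz, rx, ry, rz, jaw], ...]. A call has 1 to 12 rows; each row shifts and turns the commanded pose from where the row before left it; what a row does not reach is not made up. A row lasts 1/8 s, in which the tool goes at most 62.5 mm and 10.7 degrees, less where a joint would pass 70% of its speed; a pose out of reach is approached as far as the arm can. A call with a gripper value outside its range is refused whole. The fingers move at their own pace and stop on an object; the grip force is fixed at half the most. Time passes only in rows, so rows that do not move let the fingers close. It gives the time, the measured TCP pose, the force and the opening at its end, in the units of the state.
- monitor.sense(): the state, without advancing time (a new reading comes with each control period).
- cams.read_camera(name): name is "side" or "top"; returns a dict with "img" (400x640x3 uint8, red, green, blue), "z_map" (400x640 float32, m along the optical axis (not along the pixel's ray), 0 where there is no reading), "camera_matrix" (3x3 intrinsics, pixels), "dist_coeffs" ([k1, k2, p1, p2, k3] as OpenCV has them; the pictures are not rectified), "R" (3x3) and "t" (3): a world point X has camera coordinates R X + t. Camera axes: x right, y down, z forward; pixel columns grow to the right and rows downward; lengths in m; the calibration is good to about 2 mm. A picture is of the moment at which its call begins.
- order.job_done(): hands the job in, once; it reports no verdict.
The state is a dict: "t": time; "joint_positions": joint angles; "qd": joint speeds; "joint_efforts": joint torques, N m; "ee_pos": TCP position; "tool_rot": TCP orientation; "wrist_force": force on the tool from outside, world axes, zero at the start; "moment": the same for the moment, N m; "gripper_width": finger opening in m.
Only numpy, scipy, OpenCV 4.12 (cv2) and the standard library are available. Lean on these libraries where they do the work, as an engineer would, in place of code of your own. Each camera call takes 0.05 s, during which the arm holds its last target. There are 200 camera calls.

## Working session

There is one attempt and no reset: what is moved stays moved. The work goes in short steps, Python scripts to look and compute and a tool call to move; the robot and the scene stay as the last step left them, time stands still between calls to the robot, and variables do not carry over. Pictures are saved under pics/ and viewed, about 8 in all and at most 12, crops included, and the job is handed in when it is done.

Besides the shell and the picture viewer there is one more tool, called after ">>>" as a command line: name --pt "numbers of a row" for each row, then --argument value for the rest. jog_arm: Moves the arm, as the interface text tells. Its arguments: {"type":"object","properties":{"steps":{"type":"array"}},"required":["steps"]}

```bash
mkdir -p pics
cat > h.py <<'E'
import numpy as np, cv2
from cell import monitor, cams, order, r
def cloud(c):
    z=c["z_map"]; h,w=z.shape
    u,v=np.meshgrid(np.arange(w),np.arange(h))
    p=cv2.undistortPoints(np.stack([u,v],-1).reshape(-1,1,2).astype(float),c["camera_matrix"],c["dist_coeffs"]).reshape(h,w,2)
    X=np.dstack([p*z[...,None],z])
    X=(X-c["t"])@c["R"]   # R^T (X-t)
    X[z==0]=np.nan
    return X
def save(c,n,box=None,s=1):
    i=c["img"][...,::-1]
    if box: i=i[box[1]:box[3],box[0]:box[2]]
    cv2.imwrite("pics/"+n,cv2.resize(i,None,fx=s,fy=s,interpolation=cv2.INTER_CUBIC))
E
python3 - <<'E'
from h import *
s=monitor.sense();print(s["t"],s["ee_pos"],s["tool_rot"],s["gripper_width"],s["wrist_force"],r.finger_overhang)
for n in("side","top"):
    c=cams.read_camera(n);save(c,n+"0.png");np.savez(n+"0.npz",**c)
    print(n,-c["R"].T@c["t"],c["R"][2],c["camera_matrix"][0,0])
    X=cloud(c);hsv=cv2.cvtColor(c["img"],cv2.COLOR_RGB2HSV)
    for nm,lo,hi in(("orange",(5,120,80),(18,255,255)),("yellow",(22,120,80),(35,255,255))):
        m=cv2.inRange(hsv,lo,hi);k,l,st,ce=cv2.connectedComponentsWithStats(m)
        for j in range(1,k):
            if st[j,4]>40: print(nm,st[j],ce[j],np.nanmedian(X[l==j],0),np.nanmin(X[l==j],0),np.nanmax(X[l==j],0))
E
```

```text
0.0 [ 0.18973498 -0.5949248   0.21230268] [-3.10266765e+00 -4.82832269e-01  5.99784124e-04] 0.08552028090613306 [0.0421569  0.4810146  0.78718852] 0.017
side [0.37473634 0.72585235 0.57132868] [ 0.22475481 -0.84311731 -0.48850638] 492.54377886672495
orange [364 134  19  18 278] [373.1942446  143.06834532] [ 0.54103233 -0.4685829   0.07814798] [ 0.5181558  -0.48914031  0.0571775 ] [ 0.56700768 -0.45483396  0.10072947]
orange [364 166  17   5  49] [371.89795918 168.53061224] [ 0.53978309 -0.46248553  0.00794645] [ 0.52031375 -0.47578339  0.00190455] [ 0.56204216 -0.45342161  0.01433273]
orange [ 336  288  116  103 8045] [397.30590429 338.86712244] [0.39669689 0.21613686 0.07609849] [ 0.3209947   0.03013225 -0.00324632] [0.48608853 0.27801535 0.08303174]
yellow [334 175   7  17  72] [336.52777778 182.38888889] [ 0.57696513 -0.19360511  0.09421943] [ 0.5739686  -0.22064338  0.0741836 ] [ 0.58214905 -0.18314933  0.10239749]
yellow [298 290  14  27 139] [304.10791367 302.83453237] [0.53666083 0.19870559 0.09627991] [ 0.53148952  0.05322249 -0.00254854] [0.57275531 0.20582288 0.10019942]
to
[... 551 characters left out ...]
7332684] [0.43249031 0.15069536 0.08271454]
orange [  0 329  11   9  49] [  3.95918367 333.32653061] [0.33013162 0.6159708  0.09046494] [0.32413969 0.60581151 0.08591434] [0.33801342 0.62804567 0.09291339]
orange [  0 336  13  22  78] [  4.98717949 346.70512821] [0.30745519 0.60979788 0.09042011] [0.28945989 0.59922124 0.0853113 ] [0.32561388 0.61954617 0.09393227]
yellow [432 185  23   7 121] [443.29752066 188.20661157] [ 0.57903673 -0.20381595  0.10009022] [ 0.57537512 -0.24982201  0.01126816] [ 0.59100815 -0.18688163  0.10390519]
yellow [227 213  22   6 117] [237.07692308 215.41025641] [0.53956177 0.18979048 0.09789049] [0.53369031 0.1697313  0.01062535] [0.55139212 0.23256185 0.10310498]
```

View pics/side0.png

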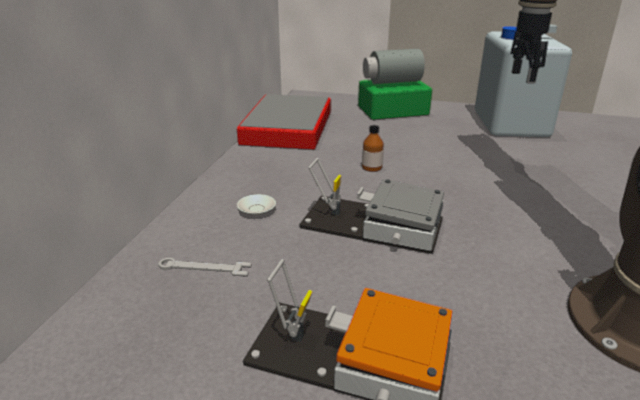

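View pics/top0.png

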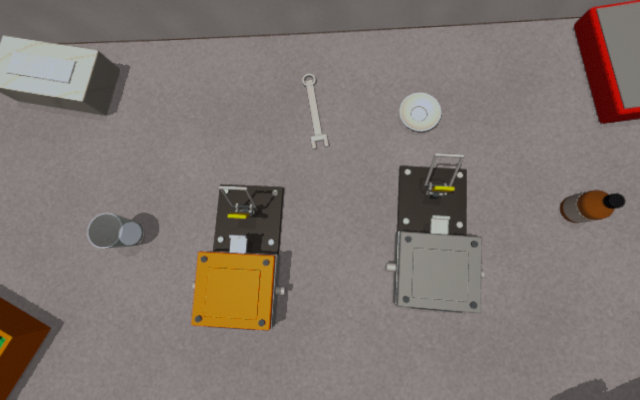

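The side view shows the orange cell in front: lid ~(397,338), lever grip (304,303), loop bar ~(277,264). In the top view the lid is at (235,290), the grip at (237,215) and the bar at ~(232,188), so the latch faces +x. Next I'll measure the details.

Run:
```python
from h import *
a=dict(np.load("side0.npz"));b=dict(np.load("top0.npz"))
A=cv2.resize(a["img"][250:350,240:370,::-1],None,fx=4,fy=4,interpolation=cv2.INTER_CUBIC)
B=cv2.resize(b["img"][175:275,190:290,::-1],None,fx=4,fy=4,interpolation=cv2.INTER_CUBIC)
cv2.imwrite("pics/crop1.png",cv2.resize(np.hstack([A,B]),None,fx=.85,fy=.85))
X=cloud(b);hsv=cv2.cvtColor(b["img"],cv2.COLOR_RGB2HSV)
m=cv2.inRange(hsv,(5,120,60),(22,255,255));m[:, :185]=0;m[:,290:]=0;m[:245]=0
m=cv2.morphologyEx(m,cv2.MORPH_CLOSE,np.ones((9,9)))>0
P=X[m];P=P[(P[:,2]>.06)&(P[:,2]<.1)];print("lid z",np.median(P[:,2]),len(P))
rc=cv2.minAreaRect((P[:,:2]*1000).astype(np.float32));print(rc,cv2.boxPoints(rc))
hs=cv2.inRange(hsv,(22,120,60),(35,255,255));hs[:, :200]=0;hs[:,280:]=0
Q=X[hs>0];Q=Q[(Q[:,2]>.06)];print("grip top pts",Q.min(0),Q.max(0),cv2.minAreaRect((Q[:,:2]*1000).astype(np.float32)))
for n,c in(("top",b),("side",a)):
    X=cloud(c);k=(X[...,0]>.5)&(X[...,0]<.68)&(X[...,1]>.1)&(X[...,1]<.3)&(X[...,2]>.105)
    v,u=np.nonzero(k);print(n,len(u))
    for t in sorted(zip(u,v))[::max(1,len(u)//25)]: print(t,X[t[1],t[0]].round(3))
```

```text
lid z 0.07845684293030716 5851
((398.3538818359375, 197.78611755371094), (150.47869873046875, 140.6794891357422), 85.98407745361328) [[322.91754 127.65765]
 [463.25165 117.80536]
 [473.79022 267.91458]
 [333.45612 277.76688]]
grip top pts [0.34770253 0.14765614 0.0762549 ] [0.54618773 0.20558724 0.10310498] ((449.530029296875, 172.61660766601562), (200.00836181640625, 39.89454650878906), 8.207052230834961)
top 134
(np.int64(219), np.int64(186)) [0.586 0.209 0.141]
(np.int64(220), np.int64(188)) [0.583 0.208 0.137]
(np.int64(221), np.int64(189)) [0.583 0.208 0.132]
(np.int64(222), np.int64(190)) [0.581 0.207 0.128]
(np.int64(223), np.int64(188)) [0.583 0.202 0.139]
(np.int64(223), np.int64(193)) [0.578 0.208 0.118]
(np.int64(224), np.int64(192)) [0.579 0.206 0.119]
(np.int64(225), np.int64(187)) [0.584 0.198 0.141]
(np.int64(225), np.int64(195)) [0.575 0.207 0.109]
(np.int64(227), np.int64(186)) [0.586 0.194 0.141]
(np.int64(228), np.int64(188)) [0.582 0.192 0.14 ]
(np.int64(230), np.int64(187)) [0.584 0.189 0.139]
(np.int64(232), np.int64(186)) [0.586 0.185 0.14 ]
(np.int64(233), np.
[... 1431 characters left out ...]
), np.int64(270)) [0.581 0.186 0.137]
(np.int64(277), np.int64(266)) [0.582 0.178 0.139]
(np.int64(278), np.int64(264)) [0.583 0.171 0.137]
(np.int64(279), np.int64(264)) [0.581 0.172 0.139]
(np.int64(280), np.int64(263)) [0.581 0.169 0.138]
(np.int64(281), np.int64(263)) [0.579 0.168 0.138]
(np.int64(282), np.int64(264)) [0.579 0.165 0.134]
(np.int64(283), np.int64(264)) [0.579 0.161 0.131]
(np.int64(284), np.int64(264)) [0.577 0.16  0.131]
(np.int64(284), np.int64(272)) [0.577 0.162 0.117]
(np.int64(285), np.int64(272)) [0.576 0.162 0.117]
(np.int64(286), np.int64(272)) [0.575 0.161 0.117]
(np.int64(287), np.int64(273)) [0.572 0.163 0.117]
(np.int64(288), np.int64(277)) [0.571 0.163 0.11 ]
```

View pics/crop1.png

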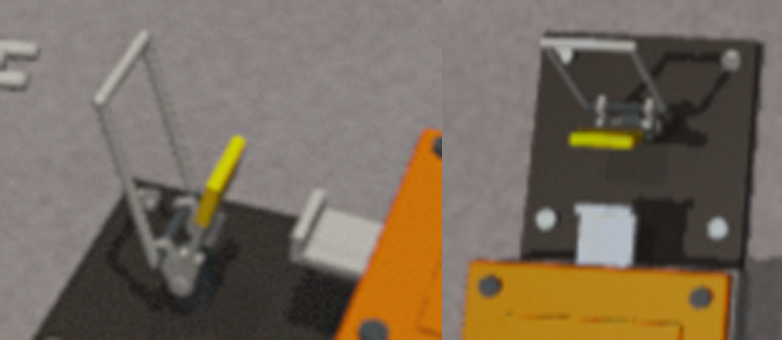

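Checks: the bar is at (0.583, 0.184, 0.138), 50 mm long. The lid measures 150x141 with its top at 0.078, and the cell's outward axis is about (0.9975, -0.070). That puts the seat at ≈(0.493, 0.190), the pivot at ≈(0.552, 0.186), and the grip at ≈(0.537, 0.188, 0.088). These all agree with the text. I'll go high, to behind the bar.

>>> jog_arm --pt "0.022 0.039 0.01 0 0 -0.0316 0" --pt "0.022 0.039 0.01 0 0 -0.0316 0" --pt "0.022 0.039 0.01 0 0 -0.0316 0" --pt "0.022 0.039 0.01 0 0 -0.0316 0" --pt "0.022 0.039 0 0 0 -0.0316 0" --pt "0.022 0.039 0 0 0 -0.0316 0" --pt "0.022 0.039 0 0 0 -0.0316 0" --pt "0.022 0.039 0 0 0 -0.0316 0" --pt "0.022 0.039 0 0 0 -0.0316 0" --pt "0.022 0.039 0 0 0 -0.0316 0" --pt "0.022 0.039 0 0 0 -0.0316 0" --pt "0.022 0.039 0 0 0 -0.0316 0"

```text
t: 1.6
ee_pos: [0.4542, -0.1261, 0.253]
tool_rot: [3.14, -0.113, -0.0]
wrist_force: [-0.1, -1.6, 1.4]
gripper_width: -0.0
```

>>> jog_arm --pt "0.022 0.039 0 0 0 0 0" --pt "0.022 0.039 0 0 0 0 0" --pt "0.022 0.039 0 0 0 0 0" --pt "0.022 0.039 0 0 0 0 0" --pt "0.022 0.039 0 0 0 0 0" --pt "0.022 0.039 0 0 0 0 0" --pt "0.022 0.039 0 0 0 0 0" --pt "0.022 0.039 0 0 0 0 0" --pt "0 0 0 0 0 0 0" --pt "0 0 0 0 0 0 0"

```text
t: 2.85
ee_pos: [0.6296, 0.184, 0.2524]
tool_rot: [3.139, -0.111, -0.002]
wrist_force: [0.2, -1.2, 0.2]
gripper_width: 0.0001
```

>>> jog_arm --pt "0 -0.003 -0.038 0 0 0 0" --pt "0 0 -0.038 0 0 0 0" --pt "0 0 -0.037 0 0 0 0" --pt "0 0 0 0 0 0 0" --pt "-0.01 0.0007 0 0 0 0 0" --pt "-0.01 0.0007 0 0 0 0 0" --pt "-0.01 0.0007 0 0 0 0 0" --pt "-0.01 0.0007 0 0 0 0 0" --pt "-0.01 0.0007 0 0 0 0 0"

```text
t: 3.98
ee_pos: [0.5792, 0.1851, 0.1404]
tool_rot: [-3.14, 0.11, -0.001]
wrist_force: [0.4, 0.5, 0.5]
gripper_width: 0.0
```

>>> jog_arm --pt "-0.01 0.0007 0 0 0 0 0" --pt "-0.01 0.0007 0 0 0 0 0" --pt "-0.01 0.0007 0 0 0 0 0" --pt "-0.005 0 0 0 0 0 0" --pt "0 0 0 0 0 0 0" --pt "0 0 0 0 0 0 0" --pt "0 0 0 0 0 0 0"

```text
t: 4.85
ee_pos: [0.5452, 0.1871, 0.1401]
tool_rot: [-3.14, 0.111, -0.0]
wrist_force: [0.2, -0.3, 0.4]
gripper_width: 0.0
```

Run:
```python
from h import *
b=cams.read_camera("top");a=cams.read_camera("side")
A=a["img"][250:350,240:370,::-1];B=b["img"][175:275,190:290,::-1]
cv2.imwrite("pics/crop2.png",cv2.resize(np.hstack([A,B]),None,fx=3.4,fy=3.4,interpolation=cv2.INTER_CUBIC))
X=cloud(a);k=(X[...,0]>.44)&(X[...,0]<.53)&(X[...,1]>.15)&(X[...,1]<.225)&(X[...,2]>.055)
hsv=cv2.cvtColor(a["img"],cv2.COLOR_RGB2HSV)
g=k&(hsv[...,1]<70)
for x in np.arange(.464,.53,.004):
    P=X[g&(abs(X[...,0]-x)<.002)]
    if len(P): print(x.round(3),len(P),P.min(0).round(3),P.max(0).round(3))
```

```text
0.468 6 [0.469 0.177 0.066] [0.47  0.193 0.068]
0.472 46 [0.47  0.174 0.064] [0.474 0.208 0.507]
0.476 55 [0.474 0.175 0.063] [0.478 0.208 0.507]
0.48 63 [0.478 0.174 0.064] [0.482 0.208 0.507]
0.484 81 [0.482 0.175 0.064] [0.486 0.209 0.508]
0.488 93 [0.486 0.174 0.063] [0.49  0.214 0.509]
0.492 130 [0.49  0.174 0.064] [0.494 0.217 0.509]
0.496 192 [0.494 0.173 0.065] [0.498 0.22  0.51 ]
0.5 192 [0.498 0.176 0.066] [0.502 0.223 0.51 ]
0.504 548 [0.502 0.173 0.346] [0.506 0.225 0.51 ]
0.508 528 [0.506 0.171 0.287] [0.51  0.225 0.507]
0.512 437 [0.51  0.17  0.286] [0.514 0.225 0.496]
0.516 428 [0.514 0.17  0.286] [0.518 0.225 0.48 ]
0.52 307 [0.518 0.203 0.285] [0.522 0.225 0.478]
0.524 358 [0.522 0.169 0.25 ] [0.526 0.225 0.468]
0.528 467 [0.526 0.152 0.207] [0.53  0.225 0.467]
```

View pics/crop2.png

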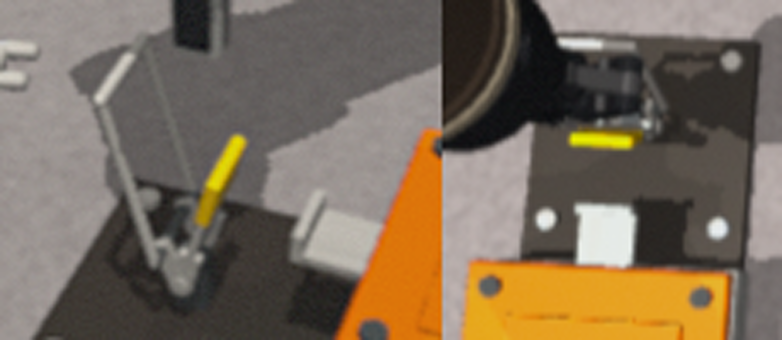

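The loop is unmoved, with the bar still at crop (118,70), and the fingertips appear higher than expected, at crop (200,55). I'll measure the fingertip height.

Run:
```python
from h import *
s=monitor.sense();print(s["ee_pos"])
for n in("side","top"):
    c=cams.read_camera(n)
    for p in ([*s["ee_pos"]],[*(s["ee_pos"]-[0,0,.017])],[.583,.184,.138]):
        q=cv2.projectPoints(np.array([p]),cv2.Rodrigues(c["R"])[0],c["t"],c["camera_matrix"],c["dist_coeffs"])[0].ravel();print(n,np.round(p,3),q.round(1))
    X=cloud(c);k=(abs(X[...,0]-s["ee_pos"][0])<.05)&(abs(X[...,1]-s["ee_pos"][1])<.05)&(X[...,2]>.108)&(X[...,2]<.25)
    v,u=np.nonzero(k)
    P=X[k]
    for z in np.arange(.11,.22,.01):
        Q=P[abs(P[:,2]-z)<.005]
        if len(Q):print(z.round(3),len(Q),Q.min(0).round(3),Q.max(0).round(3))
    if n=="side": save(c,"side3.png",(230,130,390,330),3)
```

```text
[0.54510194 0.18712104 0.14004022]
side [0.545 0.187 0.14 ] [299.4 273. ]
side [0.545 0.187 0.123] [299.6 282.5]
side [0.583 0.184 0.138] [275.  268.9]
0.11 28 [0.571 0.159 0.108] [0.581 0.211 0.115]
0.12 43 [0.572 0.158 0.116] [0.583 0.21  0.125]
0.13 41 [0.576 0.159 0.126] [0.585 0.21  0.135]
0.14 99 [0.578 0.157 0.135] [0.586 0.21  0.14 ]
0.16 44 [0.533 0.18  0.157] [0.555 0.2   0.165]
0.17 99 [0.533 0.181 0.165] [0.556 0.202 0.175]
0.18 111 [0.534 0.184 0.175] [0.556 0.203 0.185]
0.19 80 [0.533 0.181 0.185] [0.556 0.203 0.195]
0.2 55 [0.531 0.164 0.197] [0.557 0.218 0.205]
0.21 172 [0.529 0.149 0.205] [0.559 0.226 0.215]
top [0.545 0.187 0.14 ] [230.2 208.3]
top [0.545 0.187 0.123] [233.  209.5]
top [0.583 0.184 0.138] [232.8 187.7]
0.11 4 [0.572 0.159 0.109] [0.576 0.161 0.111]
0.12 4 [0.575 0.159 0.116] [0.581 0.16  0.125]
0.13 5 [0.578 0.159 0.127] [0.581 0.163 0.134]
0.14 74 [0.579 0.159 0.137] [0.587 0.2   0.142]
0.16 3 [0.537 0.183 0.158] [0.539 0.184 0.164]
0.17 7 [0.535 0.182 0.167] [0.539 0.194 0.175]
0.18 8 [0.535 0.179 0.175] [0.539 0.188 0.185]
0.19 1 [0.539 0.179 0.188] [0.539 0.179 0.188]
0.2 7 [0.533 0.161 0.198] [0.539 0.181 0.205]
0.21 20 [0.532 0.162 0.206] [0.544 0.177 0.214]
```

View pics/side3.png

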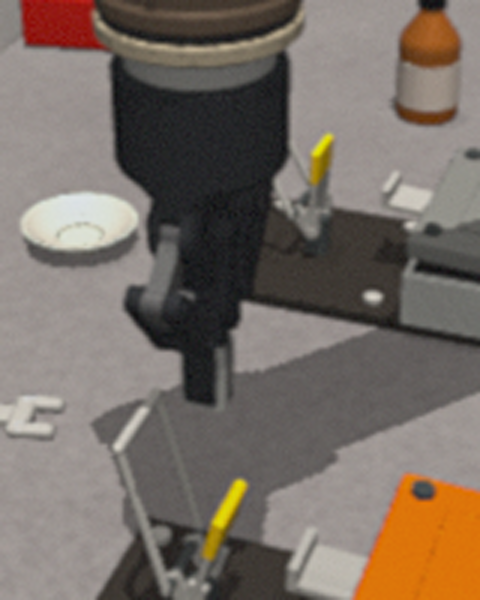

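The image shows the tips at z≈0.157 (pixel 298,266), where ee_z = 0.140 should put them at 0.123 (row 282). The text's overhang is therefore about 34 mm off, and the fingers passed over the bar. I'll use tip = ee_z + 0.017 from here. I'll back off, go 35 mm lower and repeat.

>>> jog_arm --pt "0.03 -0.002 0 0 0 0 0" --pt "0.03 -0.002 0 0 0 0 0" --pt "0.025 -0.002 0 0 0 0 0" --pt "0 0 -0.018 0 0 0 0" --pt "0 0 -0.017 0 0 0 0" --pt "0 0 0 0 0 0 0" --pt "-0.01 0.0007 0 0 0 0 0" --pt "-0.01 0.0007 0 0 0 0 0" --pt "-0.01 0.0007 0 0 0 0 0" --pt "-0.01 0.0007 0 0 0 0 0"

```text
t: 6.3
ee_pos: [0.5892, 0.1841, 0.1055]
tool_rot: [-3.14, 0.11, -0.001]
wrist_force: [-0.2, -0.1, -0.1]
gripper_width: 0.0001
```

Run:
```python
from h import *
s=monitor.sense();print(s["ee_pos"],s["wrist_force"])
c=cams.read_camera("side");X=cloud(c)
k=(X[...,0]>.5)&(X[...,0]<.65)&(abs(X[...,1]-.184)<.035)&(X[...,2]>.108)&(X[...,2]<.18)
P=X[k];sat=c["img"][k].mean(1)
for z in np.arange(.11,.18,.01):
    for nm,q in(("dark",sat<70),("light",sat>90)):
        Q=P[(abs(P[:,2]-z)<.005)&q]
        if len(Q):print(nm,z.round(3),len(Q),Q.min(0).round(3),Q.max(0).round(3))
```

```text
[0.58920137 0.18411452 0.10554696] [-0.19447404 -0.08689266 -0.11346689]
light 0.11 24 [0.566 0.16  0.108] [0.574 0.211 0.115]
dark 0.12 1 [0.591 0.191 0.125] [0.591 0.191 0.125]
light 0.12 44 [0.568 0.159 0.115] [0.596 0.211 0.125]
dark 0.13 23 [0.583 0.192 0.13 ] [0.598 0.199 0.135]
light 0.13 42 [0.569 0.159 0.125] [0.583 0.21  0.135]
dark 0.14 59 [0.578 0.184 0.135] [0.597 0.199 0.145]
light 0.14 129 [0.57  0.158 0.135] [0.583 0.21  0.145]
dark 0.15 73 [0.578 0.183 0.145] [0.601 0.2   0.155]
light 0.15 13 [0.578 0.19  0.145] [0.582 0.193 0.155]
dark 0.16 23 [0.576 0.174 0.155] [0.596 0.198 0.165]
light 0.16 8 [0.577 0.177 0.156] [0.582 0.192 0.163]
dark 0.17 124 [0.574 0.159 0.165] [0.602 0.218 0.175]
light 0.17 10 [0.573 0.152 0.166] [0.602 0.214 0.174]
```

The tips are now at 0.123 and the bar is being pushed (x≈0.573). I'll continue past upright.

>>> jog_arm --pt "-0.01 0.0007 0 0 0 0 0" --pt "-0.01 0.0007 0 0 0 0 0" --pt "-0.01 0.0007 0 0 0 0 0" --pt "-0.01 0.0007 0 0 0 0 0" --pt "-0.005 0 0 0 0 0 0" --pt "0 0 0 0 0 0 0" --pt "0 0 0 0 0 0 0" --pt "0 0 0.03 0 0 0 0" --pt "0 0 0.03 0 0 0 0" --pt "0 0 0 0 0 0 0"

```text
t: 7.6
ee_pos: [0.5467, 0.1875, 0.1674]
tool_rot: [-3.138, 0.111, -0.006]
wrist_force: [0.5, 0.4, -0.5]
gripper_width: -0.0002
```

```bash
cat > look.py <<'E'
from h import *
import sys
b=cams.read_camera("top");a=cams.read_camera("side")
A=a["img"][250:350,240:370,::-1];B=b["img"][175:275,190:290,::-1]
cv2.imwrite("pics/%s.png"%sys.argv[1],cv2.resize(np.hstack([A,B]),None,fx=3.4,fy=3.4,interpolation=cv2.INTER_CUBIC))
print(monitor.sense()["ee_pos"],monitor.sense()["wrist_force"])
for c in(a,b):
    X=cloud(c);hsv=cv2.cvtColor(c["img"],cv2.COLOR_RGB2HSV)
    k=(hsv[...,0]>21)&(hsv[...,0]<36)&(hsv[...,1]>110)&(X[...,0]>.49)&(X[...,0]<.65)&(abs(X[...,1]-.19)<.03)&(X[...,2]<.11)&(X[...,2]>.02)
    if k.any():print("grip",k.sum(),np.median(X[k],0).round(3),X[k].min(0).round(3),X[k].max(0).round(3))
    k=(X[...,0]>.466)&(X[...,0]<.53)&(abs(X[...,1]-.19)<.03)&(X[...,2]>.055)&(X[...,2]<.1)&(hsv[...,1]<70)
    P=X[k]
    for x in np.arange(.468,.53,.004):
        Q=P[abs(P[:,0]-x)<.002]
        if len(Q): print(x.round(3),len(Q),"y",Q[:,1].min().round(3),Q[:,1].max().round(3),"z",np.percentile(Q[:,2],[5,50,95]).round(3))
E
python3 look.py crop4
```

```text
[0.54511395 0.18657944 0.1649539 ] [-0.13824002 -1.16659953 -0.46211946]
grip 141 [0.536 0.198 0.096] [0.531 0.169 0.074] [0.546 0.206 0.101]
0.468 8 y 0.176 0.191 z [0.066 0.068 0.069]
0.472 49 y 0.169 0.208 z [0.066 0.067 0.072]
0.476 84 y 0.166 0.218 z [0.065 0.072 0.074]
0.48 52 y 0.166 0.217 z [0.067 0.072 0.073]
0.484 65 y 0.166 0.217 z [0.067 0.068 0.071]
0.488 63 y 0.165 0.216 z [0.066 0.068 0.07 ]
0.492 62 y 0.166 0.217 z [0.065 0.068 0.07 ]
0.496 95 y 0.168 0.216 z [0.067 0.071 0.079]
0.5 54 y 0.175 0.215 z [0.066 0.076 0.079]
0.504 17 y 0.164 0.215 z [0.063 0.066 0.067]
0.508 19 y 0.164 0.215 z [0.063 0.065 0.067]
0.512 16 y 0.165 0.214 z [0.062 0.064 0.066]
0.516 14 y 0.164 0.216 z [0.061 0.064 0.065]
0.52 19 y 0.164 0.214 z [0.06  0.062 0.064]
0.524 16 y 0.164 0.213 z [0.059 0.062 0.064]
0.528 21 y 0.161 0.214 z [0.059 0.061 0.063]
grip 98 [0.538 0.186 0.099] [0.534 0.169 0.06 ] [0.544 0.213 0.102]
0.468 19 y 0.177 0.208 z [0.067 0.068 0.07 ]
0.472 32 y 0.177 0.207 z [0.067 0.07  0.071]
0.476 48 y 0.167 0.218 z [0.072 0.074 0.076]
0.48 54 y 0.166 0.217 z [0.069 0.074 0.076]
0.484 44 y 0.167 0.216 z [0.068 0.071 0.073]
0.488 47 y 0.165 0.216 z [0.069 0.07  0.073]
0.492 46 y 0.165 0.216 z [0.068 0.071 0.072]
0.496 55 y 0.166 0.215 z [0.069 0.071 0.081]
0.5 49 y 0.165 0.215 z [0.069 0.08  0.083]
0.504 11 y 0.164 0.216 z [0.067 0.068 0.07 ]
0.508 10 y 0.164 0.214 z [0.067 0.068 0.071]
0.512 10 y 0.164 0.214 z [0.066 0.068 0.07 ]
0.516 11 y 0.164 0.215 z [0.064 0.066 0.069]
0.52 10 y 0.163 0.213 z [0.065 0.066 0.068]
0.524 11 y 0.164 0.213 z [0.061 0.064 0.067]
0.528 9 y 0.164 0.214 z [0.062 0.063 0.065]
```

View pics/crop4.png

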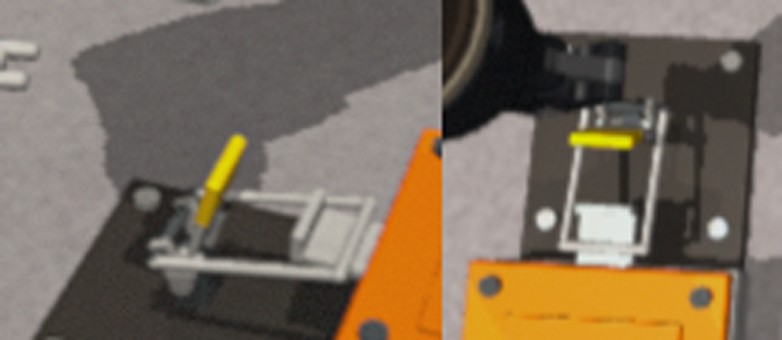

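The loop is hooked: bar at x≈0.479, 16–20 mm beyond the lip (x≈0.499), with the lever still up (grip z≈0.088). Next I'll go down on the lid side of the lever, above the lip.

>>> jog_arm --pt "-0.02 0.0015 0 0 0 0 0" --pt "-0.017 0.001 0 0 0 0 0" --pt "0 0 0 0 0 0 0" --pt "0 0 -0.035 0 0 0 0" --pt "0 0 -0.035 0 0 0 0" --pt "0 0 -0.021 0 0 0 0" --pt "0 0 0 0 0 0 0"

```text
t: 8.57
ee_pos: [0.5073, 0.1886, 0.0726]
tool_rot: [3.138, -0.111, -0.004]
wrist_force: [0.4, -0.5, -0.3]
gripper_width: -0.0001
```

```bash
python3 look.py crop5 | grep -E "grip|\[0.5.*\] \["
```

```text
[0.50854479 0.18942771 0.07458562] [ 0.32223714 -0.30914308 -0.63203995]
grip 136 [0.537 0.2   0.096] [0.532 0.172 0.075] [0.545 0.206 0.1  ]
grip 65 [0.538 0.18  0.099] [0.534 0.17  0.08 ] [0.544 0.193 0.103]
```

View pics/crop5.png

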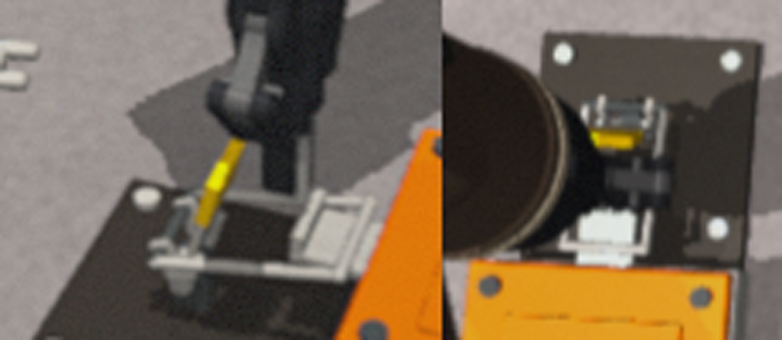

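The fingers stand between the lever and the keeper, clear of the lip. I'll push along the arc.

>>> jog_arm --pt "0.008 -0.0005 -0.0015 0 0 0 0" --pt "0.008 -0.0005 -0.0015 0 0 0 0" --pt "0.008 -0.0005 -0.0015 0 0 0 0" --pt "0.007 -0.0005 -0.0015 0 0 0 0" --pt "0.009 -0.0006 -0.001 0 0 0 0" --pt "0.009 -0.0006 -0.001 0 0 0 0" --pt "0.008 -0.0006 -0.0035 0 0 0 0" --pt "0.008 -0.0006 -0.004 0 0 0 0" --pt "0 0 0 0 0 0 0"

```text
t: 9.8
ee_pos: [0.5735, 0.1846, 0.0581]
tool_rot: [3.14, -0.112, -0.0]
wrist_force: [-0.9, -0.7, -0.2]
gripper_width: 0.0
```

```bash
python3 look.py crop6
```

```text
[0.57297403 0.18493125 0.05853942] [0.43869296 0.00147101 0.45458435]
grip 169 [0.587 0.195 0.081] [0.574 0.175 0.064] [0.597 0.203 0.1  ]
0.468 5 y 0.176 0.193 z [0.065 0.067 0.068]
0.472 45 y 0.175 0.208 z [0.064 0.066 0.068]
0.476 48 y 0.175 0.209 z [0.065 0.066 0.068]
0.48 50 y 0.174 0.208 z [0.065 0.067 0.068]
0.484 46 y 0.173 0.207 z [0.065 0.067 0.068]
0.488 60 y 0.165 0.207 z [0.065 0.067 0.073]
0.492 79 y 0.166 0.217 z [0.066 0.073 0.075]
0.496 80 y 0.165 0.217 z [0.071 0.074 0.079]
0.5 51 y 0.174 0.217 z [0.066 0.075 0.079]
0.504 17 y 0.165 0.216 z [0.064 0.067 0.07 ]
0.508 17 y 0.163 0.215 z [0.064 0.066 0.068]
0.512 18 y 0.163 0.215 z [0.06  0.064 0.067]
0.516 17 y 0.162 0.214 z [0.06  0.063 0.065]
0.52 18 y 0.164 0.215 z [0.059 0.061 0.063]
0.524 17 y 0.164 0.214 z [0.056 0.06  0.062]
0.528 16 y 0.163 0.215 z [0.057 0.058 0.06 ]
0.492 1 y 0.165 0.165 z [0.074 0.074 0.074]
0.496 5 y 0.165 0.169 z [0.072 0.074 0.074]
0.5 5 y 0.165 0.169 z [0.071 0.073 0.075]
0.504 5 y 0.165 0.168 z [0.068 0.071 0.072]
0.508 6 y 0.164 0.168 z [0.068 0.069 0.071]
0.512 4 y 0.164 0.167 z [0.067 0.067 0.068]
0.516 6 y 0.164 0.168 z [0.063 0.064 0.065]
0.52 5 y 0.164 0.168 z [0.062 0.062 0.066]
0.524 4 y 0.164 0.167 z [0.061 0.061 0.062]
0.528 4 y 0.163 0.166 z [0.059 0.061 0.062]
```

View pics/crop6.png

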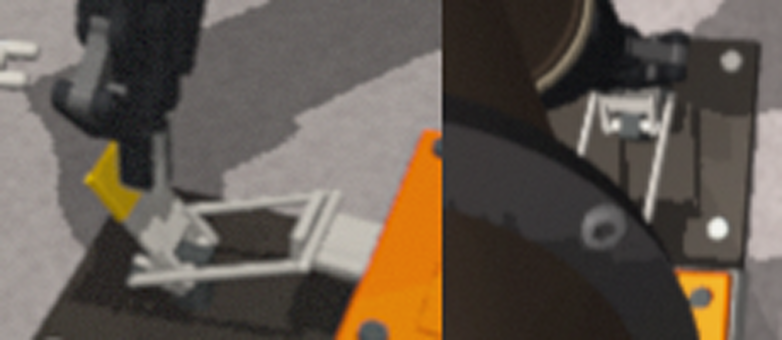

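The lever is at about 45°, and the bar has moved up to the lip (x≈0.494). I'll continue down.

>>> jog_arm --pt "0.007 -0.0005 -0.0055 0 0 0 0" --pt "0.007 -0.0005 -0.006 0 0 0 0" --pt "0.004 -0.0003 -0.006 0 0 0 0" --pt "0.004 -0.0003 -0.006 0 0 0 0" --pt "0.002 0 -0.006 0 0 0 0" --pt "0.001 0 -0.006 0 0 0 0" --pt "0 0 -0.002 0 0 0 0" --pt "0 0 0 0 0 0 0"

```text
t: 10.9
ee_pos: [0.5979, 0.1832, 0.021]
tool_rot: [3.14, -0.111, -0.0]
wrist_force: [0.7, -0.8, 0.8]
gripper_width: 0.0001
```

```bash
python3 look.py crop7
```

```text
[0.59805521 0.18331549 0.02133738] [ 0.51768563 -0.23826913  0.50134973]
grip 130 [0.607 0.195 0.037] [0.595 0.175 0.032] [0.619 0.201 0.061]
0.468 2 y 0.179 0.182 z [0.062 0.063 0.063]
0.472 38 y 0.174 0.208 z [0.059 0.061 0.063]
0.476 48 y 0.176 0.208 z [0.06  0.061 0.063]
0.48 47 y 0.175 0.207 z [0.059 0.062 0.063]
0.484 47 y 0.174 0.208 z [0.06  0.062 0.063]
0.488 51 y 0.171 0.207 z [0.06  0.062 0.066]
0.492 86 y 0.163 0.217 z [0.061 0.067 0.069]
0.496 77 y 0.167 0.216 z [0.066 0.069 0.073]
0.5 56 y 0.175 0.216 z [0.062 0.071 0.073]
0.504 16 y 0.165 0.215 z [0.058 0.061 0.063]
0.508 18 y 0.164 0.216 z [0.056 0.058 0.061]
0.512 10 y 0.164 0.215 z [0.055 0.057 0.059]
0.516 6 y 0.211 0.214 z [0.055 0.056 0.058]
```

View pics/crop7.png

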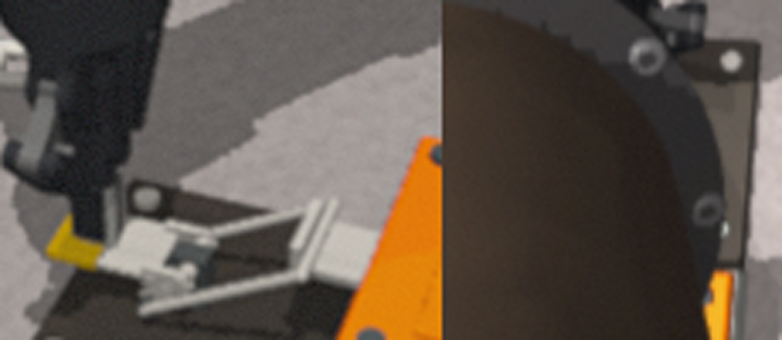

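The lever is flat (grip z≈0.036) and the keeper has dropped about 5 mm, so the latch has snapped. I'll retreat straight up and check it with nothing touching.

>>> jog_arm --pt "0 0 0.03 0 0 0 0" --pt "0 0 0.05 0 0 0 0" --pt "0 0 0.05 0 0 0 0" --pt "0 -0.05 0.03 0 0 0 0" --pt "0 -0.05 0 0 0 0 0" --pt "0 -0.05 0 0 0 0 0" --pt "0 0 0 0 0 0 0" --pt "0 0 0 0 0 0 0"

```text
t: 12.0
ee_pos: [0.5979, 0.0338, 0.1814]
tool_rot: [-3.139, 0.111, -0.001]
wrist_force: [0.4, 0.3, 0.2]
gripper_width: -0.0002
```

```bash
python3 look.py crop8
python3 - <<'E'
from h import *
z0=dict(np.load("side0.npz"));c=cams.read_camera("side")
for c in(z0,c):
    X=cloud(c);k=(X[...,0]>.56)&(X[...,0]<.68)&(abs(X[...,1]+.2)<.06)&(X[...,2]>.12)&(X[...,2]<.15)
    print("grey bar",k.sum(),np.median(X[k],0).round(3))
E
```

```text
[0.5978773  0.03508232 0.18133351] [-0.06381609  0.39356884  0.12369819]
grip 275 [0.605 0.185 0.038] [0.592 0.164 0.031] [0.618 0.201 0.04 ]
0.468 1 y 0.176 0.176 z [0.061 0.061 0.061]
0.472 40 y 0.175 0.208 z [0.06  0.061 0.063]
0.476 46 y 0.175 0.208 z [0.06  0.061 0.064]
0.48 47 y 0.173 0.207 z [0.059 0.061 0.063]
0.484 49 y 0.174 0.207 z [0.06  0.061 0.063]
0.488 48 y 0.169 0.207 z [0.059 0.062 0.065]
0.492 83 y 0.165 0.214 z [0.06  0.067 0.069]
0.496 83 y 0.166 0.216 z [0.065 0.068 0.073]
0.5 56 y 0.172 0.216 z [0.062 0.071 0.073]
0.504 16 y 0.165 0.215 z [0.058 0.061 0.064]
0.508 18 y 0.166 0.215 z [0.055 0.059 0.061]
0.512 10 y 0.165 0.215 z [0.055 0.056 0.059]
0.516 6 y 0.211 0.215 z [0.055 0.056 0.057]
grey bar 46 [ 0.631 -0.203  0.127]
grey bar 49 [ 0.631 -0.203  0.127]
```

View pics/crop8.png

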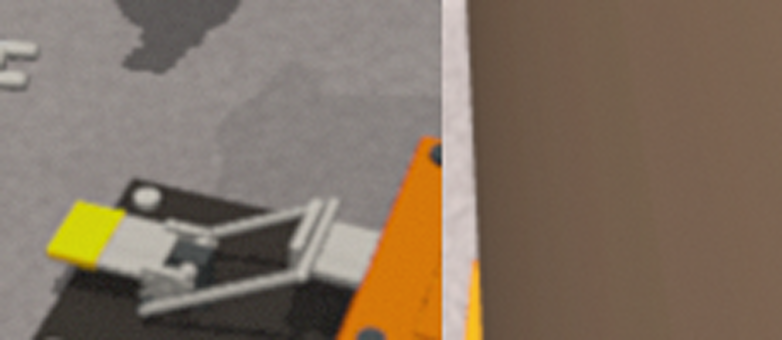

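The lever stays flat with nothing touching it, the bar sits behind the lip, and the grey bar hasn't moved. I'll hand it in.

```bash
python3 -c "
from cell import order
print(order.job_done())"
```

```text
the job is handed in; nothing more can be done
None
```

The orange cell is latched and the job is handed in. The loop's bar sits behind the keeper's lip, the lever is flat, and the arm is clear of the latch. It took about 12 s of robot time. The hand-in returns no verdict, so success rests on my own measurements.

**Last checks, from the side camera (good to about 2 mm):**
- **Bar:** it lies against the lip at x≈0.494, within about 2 mm of the estimated seat. Before I pushed the lever it lay 16–20 mm behind the lip, with the lever still up.
- **Grip:** its top face is at about 38 mm, so its centre is at about 35 mm (limit 46).
- **Lid:** the keeper tongue dropped from about 67 to 61 mm. That puts the seat at about 64–66 mm (limit 69).
- **Grey cell:** its bar measured the same before and after, at (0.631, -0.203, 0.127).
- **Forces:** the wrist force never read above about 2 N, though I only saw it at the end of each move.

**What disagreed:**
- **Fingertip height:** the text puts the fingertips 17 mm ahead of the TCP, but the camera showed them about 17 mm behind the reported TCP, so about 34 mm higher than expected. My first push passed over the bar without touching it. I lowered the tool by 35 mm, and the second push worked.
- **Top view:** the arm blocked the top camera in the final check, so that check rests on the side camera alone.

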